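Seat the lenses of a crescent lamp head in one stroke

TASK

Run your fingertips along the crescent lamp head from its round swivel end to its square end, gently pressing each of the five raised lenses down flush in turn. Stay close over the lamp from the first lens to the last, then take your hand away. Only touch the lamp: do not lift it, push it out of place or disturb the other things on the bench.

Things in the scene. Friction and masses are not known exactly. Their poses are not given: they have to be found in the camera images.
- head: black crescent lamp head, loose, 1.4 kg, face up: a channel 44 mm wide, 300 long, rims 30 mm high, centre line an arc of radius 200 mm. Origin on the bench under the middle lens; x to the convex side (arc centre at x = -200 mm), z up. Round swivel end (flush 48 mm disc, brass dot) at -y, square end at +y. Five white lens tiles, 0.21 rad (42 mm) apart on the arc, 0 at the round end to 4
- lens0_top (a point): centre of the top face of the first (nearest the round swivel end) lens; moves with the lens. The tile is 36 mm long along the lamp (its y axis, towards the square end) and 30 mm wide; a flat top 10 mm long, and a ramp at either end falling 8 mm over 13 mm. Flush, this point is 30 mm above the bench, level with the rims
- lens1_top (a point): centre of the top face of the second lens; moves with the lens. The tile is 36 mm long along the lamp (its y axis, towards the square end) and 30 mm wide; a flat top 10 mm long, and a ramp at either end falling 8 mm over 13 mm. Flush, this point is 30 mm above the bench, level with the rims
- lens2_top (a point): centre of the top face of the third (middle) lens; moves with the lens. The tile is 36 mm long along the lamp (its y axis, towards the square end) and 30 mm wide; a flat top 10 mm long, and a ramp at either end falling 8 mm over 13 mm. Flush, this point is 30 mm above the bench, level with the rims
- lens3_top (a point): centre of the top face of the fourth lens; moves with the lens. The tile is 36 mm long along the lamp (its y axis, towards the square end) and 30 mm wide; a flat top 10 mm long, and a ramp at either end falling 8 mm over 13 mm. Flush, this point is 30 mm above the bench, level with the rims
- lens4_top (a point): centre of the top face of the fifth (nearest the square end) lens; moves with the lens. The tile is 36 mm long along the lamp (its y axis, towards the square end) and 30 mm wide; a flat top 10 mm long, and a ramp at either end falling 8 mm over 13 mm. Flush, this point is 30 mm above the bench, level with the rims
- lens0 (a joint): how far the first (nearest the round swivel end) lens is pushed in, m: 0 = stands 8 mm proud of the rims, 0.008 = flush and at its stop; starts between 0 and 0.003. A steady drag of about 1.2 N while it moves; it stays where it is left, and a fingertip drawn along the lamp rides up the ramp and pushes it down
- lens1 (a joint): how far the second lens is pushed in, m: 0 = stands 8 mm proud of the rims, 0.008 = flush and at its stop; starts between 0 and 0.003. A steady drag of about 1.2 N while it moves; it stays where it is left, and a fingertip drawn along the lamp rides up the ramp and pushes it down
- lens2 (a joint): how far the third (middle) lens is pushed in, m: 0 = stands 8 mm proud of the rims, 0.008 = flush and at its stop; starts between 0 and 0.003. A steady drag of about 1.2 N while it moves; it stays where it is left, and a fingertip drawn along the lamp rides up the ramp and pushes it down
- lens3 (a joint): how far the fourth lens is pushed in, m: 0 = stands 8 mm proud of the rims, 0.008 = flush and at its stop; starts between 0 and 0.003. A steady drag of about 1.2 N while it moves; it stays where it is left, and a fingertip drawn along the lamp rides up the ramp and pushes it down
- lens4 (a joint): how far the fifth (nearest the square end) lens is pushed in, m: 0 = stands 8 mm proud of the rims, 0.008 = flush and at its stop; starts between 0 and 0.003. A steady drag of about 1.2 N while it moves; it stays where it is left, and a fingertip drawn along the lamp rides up the ramp and pushes it down
- spare: a spare lens tile like the five in the lamp (36 x 30 x 16 mm), lying loose on the bench on the lamp's concave side; origin at the centre of its underside; leave alone
- driver: a screwdriver with a black handle, 150 mm long, lying on the bench on the lamp's convex side; origin near its middle; leave alone
- jar: a clear screw jar with a steel cap, 44 mm across, 45 mm high, standing near the concave side of the lamp; origin at the centre of its underside; leave alone
- carton: a flat brown carton 110 x 130 x 35 mm; origin at the centre of its underside; leave alone
- tape: a cardboard tape core standing on its flat side, 96 mm across, 45 mm high; origin at the centre of its underside; leave alone
- cup: a white mug 76 mm across, 85 mm high; origin at the centre of its underside; leave alone
- measure: a yellow tape measure 60 x 35 x 55 mm; origin at the centre of its underside; leave alone

How it is judged:
On the way, in this order (a step that is already met when the one before it is completed fails the run):
1. the first (nearest the round swivel end) lens is pressed in by the fingers to within 2.5 mm of flush (value of joint lens0 above 0.0055 m and contact force between the fingers and head above 0.1 N), for 0.02 s.
2. the second lens is pressed in by the fingers to within 2.5 mm of flush (value of joint lens1 above 0.0055 m and contact force between the fingers and head above 0.1 N), for 0.02 s.
3. the third (middle) lens is pressed in by the fingers to within 2.5 mm of flush (value of joint lens2 above 0.0055 m and contact force between the fingers and head above 0.1 N), for 0.02 s.
4. the fourth lens is pressed in by the fingers to within 2.5 mm of flush (value of joint lens3 above 0.0055 m and contact force between the fingers and head above 0.1 N), for 0.02 s.
5. the fifth (nearest the square end) lens is pressed in by the fingers to within 2.5 mm of flush (value of joint lens4 above 0.0055 m and contact force between the fingers and head above 0.1 N), for 0.02 s.
At the end, for the whole second after the job is handed in: all five lenses are within 2.5 mm of flush (joint above 0.0055), the lamp head lies flat and at rest within 20 mm of where it was, and every bystander is within 20 mm of where it was (value of joint each of lens0, lens1, lens2, lens3, lens4 above 0.0055 m and distance of each of head, spare, driver, jar, carton, tape, cup, measure from where it was at the start of the episode below 0.02 m and angle between head's own z axis and vertical below 0.05 rad and linear speed of head below 0.02 m/s); the robot touches nothing.
It fails at once if a lens is pressed home before its neighbour on the round end's side ((value of joint lens0 below 0.0055 m and value of joint lens1 above 0.0055 m) or (value of joint lens1 below 0.0055 m and value of joint lens2 above 0.0055 m) or (value of joint lens2 below 0.0055 m and value of joint lens3 above 0.0055 m) or (value of joint lens3 below 0.0055 m and value of joint lens4 above 0.0055 m)).
It fails at once if the hand leaves the lamp between the first lens and the last (TCP more than 70 mm above the rims, or more than 160 mm sideways from the lamp's origin) (value of joint lens0 above 0.0055 m and value of joint lens4 below 0.0055 m and (z of the grasp point in the frame of head above 0.1 m or horizontal distance between the grasp point and head above 0.16 m)).
It fails at once if the lamp head is lifted, tipped or pushed more than 20 mm out of place (height (world z) of head above 0.008 m or angle between head's own z axis and vertical above 0.1 rad or distance of head from where it was at the start of the episode above 0.02 m).
It fails at once if the lamp is pressed hard (over 35 N) (contact force between the fingers and head above 35 N).
It fails at once if one of the other things on the bench is lifted or moved by more than 20 mm (distance of any of spare, driver, jar, carton, tape, cup, measure from where it was at the start of the episode above 0.02 m).
It also fails if it takes over 51 s, if anything falls off the work surface, if the arm or the gripper's body presses on something with over 40 N, if the wrist force passes 120 N, or if a joint passes its speed limit or range.

ROBOT

A 6-joint arm with a two-finger parallel gripper is mounted at the origin on the work surface. World frame = base frame: x ahead of the robot, y to its left, z up, the work surface at z = 0. Lengths are in m, angles in rad, forces in N, time in s.
With the tool pointing down it reaches from about 0.325 to 0.775 m from the base axis. Payload 5.5 kg.
Tool frame: the origin (TCP) lies between the finger pads, 19 mm behind the fingertips; this is the grasp point; z points along the fingers, y is the direction in which the jaws open and shut (so a half turn about z gives the same grasp; the last joint's range is limited). The gripper opens to 85 mm and grips with 20 to 120 N. Pads are 22 mm wide; open, the fingers measure 114 mm over their backs; the gripper's body (76 mm by 85 mm) begins 54 mm behind the grasp point. The pads swing forward as they close: fully open they stand 13 mm farther back than shut.
Start: joints at [1.234, 0.091, 1.231, -0, 1.82, -0.057], TCP at [0.166, 0.577, 0.25] pointing down, gripper open.
Joint ranges: [-2.87, 2.87], [-0.86, 2.18], [0.17, 2.46], [-1.51, 4.65], [0.06, 2.69], [-2.65, 2.65]. Speed limits (rad/s): [2.57, 2.57, 3.01, 3.14, 3.14, 3.14].

INTERFACE

Orientations are given as a unit quaternion [w, x, y, z].
In Python, from cell import telemetry, viewer, workorder, nets gives the robot as it stands.
- The arm moves only by the tool send_rows, never from a script. Its argument "targets" is text: rows parted by semicolons, each of 7 numbers parted by spaces: the turn, a rotation vector about the tool's x, y, z in rad, then the shift along the tool's x, y, z in cm, then the opening, from 0 (shut) to 1 (fully open). A call has 1 to 5 rows; each row shifts and turns the commanded pose from where the row before left it, along the tool's axes as they then stand; what a row does not reach is not made up. A row lasts 1/10 s, in which the tool goes at most 50 mm and 8.59 degrees, less where a joint would pass 70% of its speed; a pose out of reach is approached as far as the arm can. A call with a gripper value outside its range is refused whole. The fingers move at their own pace and stop on an object; the grip force is fixed at half the most. Time passes only in rows, so rows that do not move let the fingers close. It gives the time, the measured TCP pose, the force and the opening at its end, in the units of the state.
- telemetry.observe(): the state, without advancing time (a new reading comes with each control period).
- viewer.camera(name): name is "side" or "top" or "wrist"; returns the picture (420x560x3 uint8, red, green, blue); there is no depth.
- viewer.calibration(name): a dict with "fx", "fy", "cx", "cy" (pixels), "D" ([k1, k2, p1, p2, k3] as OpenCV has them; the pictures are not rectified), "rvec" (rotation vector, rad) and "tvec" (3), from world to camera coordinates, as OpenCV has them. Camera axes: x right, y down, z forward; pixel columns grow to the right and rows downward; lengths in m; the calibration is good to about 2 mm. A picture is of the moment at which its call begins: read the wrist's pose just before it. calibration takes no time and is no camera call; for the wrist camera it gives the pose at the moment of the call.
- workorder.job_done(): hands the job in, once; it reports no verdict.
Trained networks look in the newest picture that a camera, given by its name, has taken for a name from the list of things; names that differ only in an ending like _2 or _b are one class to them, and where a whole thing is asked for, a point or a joint stands for the part that bears it (a point fixed in the world has none). Each returns a list of dicts, best first, with "confidence" (0 to 1); they miss things now and then, are a little off and sometimes report something else, mostly with a low value. They report only what shows in the picture. A call takes as long as a camera call.
- nets.spot_in(camera, name): "centre" ([x, y, z] in m, in world coordinates, good to about 4 mm: the middle of the surface that is visible of it).
The state is a dict: "clock": time; "joints": joint angles; "dq": joint speeds; "joint_efforts": joint torques, N m; "position": TCP position; "orientation": TCP orientation; "wrist_force": force on the tool from outside, world axes, zero at the start; "ft_torque": the same for the moment, N m; "opening": opening from 0.0 (shut) to 1.0 (fully open).
Only numpy, scipy, OpenCV 4.12 (cv2) and the standard library are available. Lean on these libraries where they do the work, as an engineer would, in place of code of your own. Each camera call takes 0.05 s, during which the arm holds its last target. There are 200 camera calls.

## Working session

There is one attempt and no reset: what is moved stays moved. The work goes in short steps, Python scripts to look and compute and a tool call to move; the robot and the scene stay as the last step left them, time stands still between calls to the robot, and variables do not carry over. Pictures are saved under pics/ and viewed, about 8 in all and at most 12, crops included, and the job is handed in when it is done.

Besides the shell and the picture viewer there is one more tool, called after "Call:" by a JSON object that holds its "op" and its "data", one argument or row to a line. send_rows: Moves the arm, as the interface text tells. Its arguments: {"type":"object","properties":{"targets":{"type":"string"}},"required":["targets"]}

```bash
mkdir -p pics; python3 - <<'E'
from cell import telemetry, viewer, nets
import cv2
s=telemetry.observe(); print({k:s[k] for k in('clock','joints','position','orientation','wrist_force','opening')})
for c in('top','side'):
    im=viewer.camera(c); cv2.imwrite(f'pics/{c}0.png',im[:,:,::-1])
    for n in (['lens0_top','lens1_top','lens2_top','lens3_top','lens4_top','head','jar','spare','driver'] if c=='top' else ['lens0_top','lens2_top','lens4_top','cup']):
        print(c,n,[([round(float(v),3) for v in d['centre']],round(d['confidence'],2)) for d in nets.spot_in(c,n)][:3])
print(telemetry.observe()['clock'])
E
```

```text
{'clock': 0.0, 'joints': array([ 1.23426900e+00,  9.18461241e-02,  1.23188890e+00,  1.22267855e-05,
        1.81979390e+00, -5.66946456e-02]), 'position': array([0.16563041, 0.57642964, 0.24885675]), 'orientation': array([-1.94934307e-04,  1.39458720e-01,  9.90227412e-01, -9.48326259e-04]), 'wrist_force': array([0.78488906, 0.72652797, 0.68005568]), 'opening': 1.0065785415691824}
top lens0_top [([0.509, 0.053, 0.033], 0.6), ([0.624, 0.0, 0.034], 0.57), ([0.666, -0.001, 0.03], 0.49)]
top lens1_top [([0.542, 0.029, 0.032], 0.62)]
top lens2_top [([0.58, 0.013, 0.034], 0.66), ([0.514, 0.053, 0.031], 0.28)]
top lens3_top [([0.622, 0.004, 0.033], 0.48)]
top lens4_top [([0.666, 0.002, 0.032], 0.73)]
top head [([0.566, 0.021, 0.032], 0.57)]
top jar [([0.578, 0.011, 0.035], 0.56)]
top spare [([0.697, 0.323, 0.035], 0.71), ([0.626, 0.105, 0.014], 0.47)]
top driver [([0.528, -0.06, 0.021], 0.75)]
side lens0_top [([0.509, 0.051, 0.033], 0.56), ([0.655, -0.314, 0.048], 0.21)]
side lens2_top [([0.575, 0.011, 0.031], 0.63)]
side lens4_top [([0.659, -0.004, 0.032], 0.48)]
side cup [([0.686, 0.297, 0.055], 0.86), ([0.459, -0.398, 0.031], 0.2)]
0.75
```

View pics/top0.png

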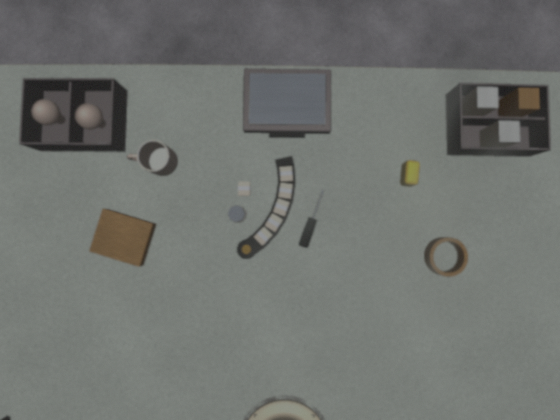

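View pics/side0.png

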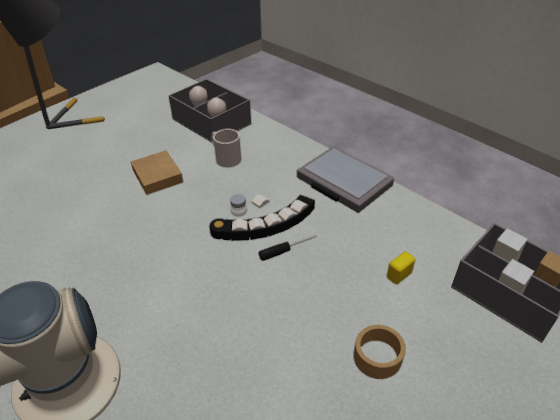

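The top view shows the crescent at pixels (247,250) for the round end to (285,160) for the square end. The jar is at (237,213), the spare at (243,188), and the driver is to the right at (312,220). In the side view the lamp is clear, with all five lenses raised. I'll fit the head pose to the net points and to lens blobs from the top picture.

```bash
cat > h.py <<'E'
import numpy as np, cv2
from scipy.optimize import least_squares
from scipy.spatial.transform import Rotation as R
A=(np.arange(5)-2)*0.21
L=np.c_[-.2+.2*np.cos(A),.2*np.sin(A)]
def rot(t): return np.array([[np.cos(t),-np.sin(t)],[np.sin(t),np.cos(t)]])
def place(p,q): return q@rot(p[2]).T+p[:2]
def fit(idx,xy,p0=(.58,.013,-1.85)):
    r=least_squares(lambda p:(place(p,L[idx])-xy).ravel(),p0,loss='soft_l1',f_scale=.004)
    return r.x,np.abs(place(r.x,L[idx])-xy).max(1)
def toplane(c,uv,z):
    K=np.array([[c['fx'],0,c['cx']],[0,c['fy'],c['cy']],[0,0,1.]])
    n=cv2.undistortPoints(np.array(uv,float).reshape(-1,1,2),K,np.array(c['D'],float)).reshape(-1,2)
    M=R.from_rotvec(np.ravel(c['rvec'])).as_matrix(); t=np.ravel(c['tvec'])
    o=-M.T@t; d=np.c_[n,np.ones(len(n))]@M
    return o+d*((z-o[2])/d[:,2])[:,None]
def blobs(im,lo,hi,roi,amin,amax):
    x0,y0,x1,y1=roi; g=im[y0:y1,x0:x1].min(2)
    n,l,s,c=cv2.connectedComponentsWithStats(((g>=lo)&(g<=hi)).astype(np.uint8))
    return [(c[i]+[x0,y0],s[i,4]) for i in range(1,n) if amin<s[i,4]<amax]
E
python3 - <<'E'
from h import *
from cell import viewer,telemetry
net=np.array([[.509,.053],[.542,.029],[.58,.013],[.622,.004],[.666,.002],[.509,.051],[.575,.011],[.659,-.004]])
p,r=fit([0,1,2,3,4,0,2,4],net);print('net',p,r.round(4))
im=cv2.imread('pics/top0.png'); c=viewer.calibration('top')
from cell import viewer
for lo in (125,140,155):
    b=blobs(im,lo,255,(250,160,300,248),40,300); print(lo,[(x.round(1),a) for x,a in b])
    if len(b)==5:
        b=sorted(b,key=lambda t:-t[0][1]); P=toplane(c,[x for x,_ in b],.0365)[:,:2]
        p,r=fit(range(5),P); print('pix',p,r.round(4)); print(place(p,L).round(4))
print('jar top',toplane(c,[[237,213]],.045).round(3),'spare',toplane(c,[[243,188]],.016).round(3))
cv2.imwrite('pics/crop.png',cv2.resize(im[150:262,225:330],None,fx=5,fy=5,interpolation=cv2.INTER_CUBIC))
E
```

```text
net [ 0.5798319   0.01081041 -1.89796376] [0.0008 0.0006 0.0022 0.0024 0.0034 0.0025 0.0048 0.0051]
125 [(array([256.3, 164.6]), np.int32(43)), (array([285.9, 173.2]), np.int32(124)), (array([266.7, 189.4]), np.int32(183)), (array([285. , 190.1]), np.int32(126)), (array([280.9, 206.6]), np.int32(127)), (array([273.5, 221.9]), np.int32(128)), (array([262.8, 235.4]), np.int32(128))]
140 [(array([285.1, 189.8]), np.int32(41))]
155 []
jar top [[0.565 0.116 0.045]] spare [[0.628 0.105 0.016]]
```

View pics/crop.png

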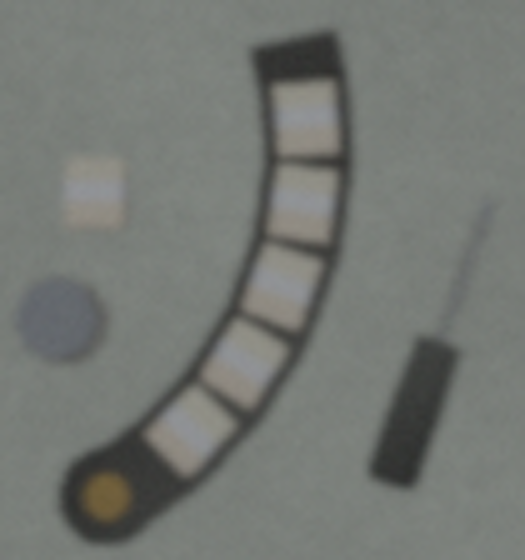

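The crop shows the brass dot at the lower left, the five tiles and the jar to the left of the lamp. All of it agrees with the net fit.

```bash
python3 - <<'E'
from h import *
from cell import viewer,telemetry
c=viewer.calibration('top')
uv=[[262.8,235.4],[273.5,221.9],[280.9,206.6],[285,190.1],[285.9,173.2]]
p,r=fit(range(5),toplane(c,uv,.034)[:,:2]); print('pix',p.round(4),r.round(4)); W=place(p,L);print(W.round(4))
s=telemetry.observe(); q=s['orientation']; M=R.from_quat(np.roll(q,-1)).as_matrix(); print(M.round(3))
ty=np.arctan2(M[1,1],M[0,1]); tan=p[2]+np.pi/2+A
for n,k in(('tool y along',0),('tool x along',np.pi/2)):
    d=(tan+k-ty+np.pi/2)%np.pi-np.pi/2; print(n,'world yaw change',d.round(3),'tool-z turn',-d.round(3))
print('shift lens0 in tool',(M.T@np.r_[W[0]-s['position'][:2],0]*100).round(2), 'world',W[0]-s['position'][:2])
E
```

```text
pix [ 0.582   0.0103 -1.9132] [0.0005 0.0003 0.0002 0.0005 0.0006]
[[ 5.110e-01  5.410e-02]
 [ 5.442e-01  2.850e-02]
 [ 5.820e-01  1.030e-02]
 [ 6.228e-01  5.000e-04]
 [ 6.647e-01 -7.000e-04]]
[[-0.961  0.276  0.   ]
 [ 0.276  0.961  0.   ]
 [-0.     0.    -1.   ]]
tool y along world yaw change [ 1.088  1.298  1.508 -1.423 -1.213] tool-z turn [-1.088 -1.298 -1.508  1.423  1.213]
tool x along world yaw change [-0.483 -0.273 -0.063  0.147  0.357] tool-z turn [ 0.483  0.273  0.063 -0.147 -0.357]
shift lens0 in tool [-47.62 -40.69  -0.  ] world [ 0.34532153 -0.52261007]
```

The pixel fit has residuals under 1 mm and agrees with the nets to about 2 mm, and the reach is fine. I'll move high over lens 0 with the fingers shutting, then turn.

Call:
{"op": "send_rows", "data": {
  "targets": "0 0 0 -3.4 -2.9 0 0; 0 0 0 -3.4 -2.9 0 0; 0 0 0 -3.4 -2.9 0 0; 0 0 0 -3.4 -2.9 0 0; 0 0 0 -3.4 -2.9 0 0"
}}

```text
clock: 1.25
position: [0.2896, 0.3889, 0.2501]
orientation: [0.0, 0.139, 0.99, 0.0]
wrist_force: [1.0, 0.3, 0.2]
opening: 0.142
```

Call:
{"op": "send_rows", "data": {
  "targets": "0 0 0 -3.4 -2.9 0 0; 0 0 0 -3.4 -2.9 0 0; 0 0 0 -3.4 -2.9 0 0; 0 0 0 -3.4 -2.9 0 0; 0 0 0 -3.4 -2.9 0 0"
}}

```text
clock: 1.75
position: [0.413, 0.2024, 0.2503]
orientation: [0.0, 0.139, 0.99, 0.0]
wrist_force: [0.4, 0.4, 0.3]
opening: 0.001
```

Call:
{"op": "send_rows", "data": {
  "targets": "0 0 0 -3.4 -2.9 0 0; 0 0 0 -3.4 -2.9 0 0; 0 0 0 -3.4 -2.9 0 0; 0 0 0.12 -3.4 -2.9 0 0; 0 0 0.12 0 0 0 0"
}}

```text
clock: 2.25
position: [0.5128, 0.0506, 0.2491]
orientation: [-0.0, 0.262, 0.965, -0.001]
wrist_force: [-0.1, 1.2, 1.0]
opening: -0.002
```

Call:
{"op": "send_rows", "data": {
  "targets": "0 0 0.12 0 0 3 0; 0 0 0.12 0 0 3 0; 0 0 0 0 0 2 0; 0 0 0 0 0 0 0; 0 0 0 0 0 0 0"
}}

```text
clock: 2.75
position: [0.5111, 0.055, 0.1705]
orientation: [0.0, 0.371, 0.929, 0.0]
wrist_force: [0.5, -0.2, 0.2]
opening: -0.003
```

```bash
python3 - <<'E'
from h import *
from cell import viewer,telemetry,nets
s=telemetry.observe(); c=viewer.calibration('wrist'); im=viewer.camera('wrist')[:,:,::-1].copy()
cv2.imwrite('pics/w0raw.png',im)
p=np.array([.582,.0103,-1.9132]); W=place(p,L)
K=np.array([[c['fx'],0,c['cx']],[0,c['fy'],c['cy']],[0,0,1.]])
pts=np.r_[np.c_[W,np.full(5,.037)],[np.r_[s['position'][:2],.037]]]
uv,_=cv2.projectPoints(pts,np.array(c['rvec'],float),np.array(c['tvec'],float),K,np.array(c['D'],float))
print(uv.reshape(-1,2).round(0).tolist())
for i,u in enumerate(uv.reshape(-1,2)):
    if abs(u).max()<2000: cv2.drawMarker(im,tuple(int(v) for v in u),(0,0,255) if i<5 else (255,0,0),cv2.MARKER_CROSS,12,1)
cv2.imwrite('pics/w0.png',im)
for i in range(5): print(i,[(np.round(d['centre'],4).tolist(),round(d['confidence'],2)) for d in nets.spot_in('wrist',f'lens{i}_top')][:2])
print(s['position'],R.from_quat(np.roll(s['orientation'],-1)).as_matrix().round(3).tolist())
E
```

```text
[[273.0, 207.0], [278.0, 257.0], [293.0, 301.0], [316.0, 338.0], [346.0, 367.0], [274.0, 206.0]]
0 [([0.5084, 0.0577, 0.0387], 0.85), ([0.5551, 0.1198, 0.0457], 0.33)]
1 [([0.5345, 0.0376, 0.0351], 0.82), ([0.5085, -0.0411, 0.0197], 0.64)]
2 []
3 []
4 []
[0.51108017 0.0550244  0.17050752] [[-0.725, 0.688, 0.0], [0.688, 0.725, -0.0], [-0.0, 0.0, -1.0]]
```

View pics/w0.png

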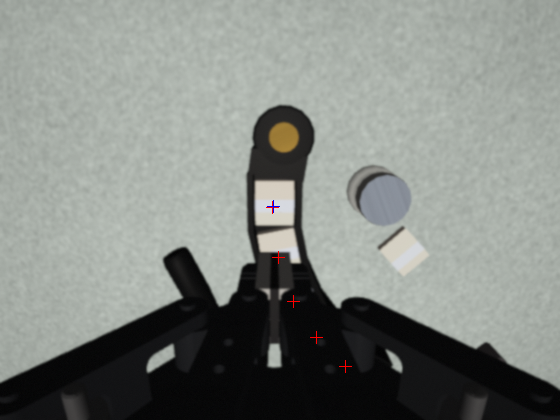

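The picture shows the lens 0 flat at (274,205) and my predicted point at (273,207), an agreement within about 2 mm. The jar and driver are clear of the path. Descending.

Call:
{"op": "send_rows", "data": {
  "targets": "0 0 0 0 0 3.5 0; 0 0 0 0 0 3.5 0; 0 0 0 0 0 2.5 0; 0 0 0 0 0 0.8 0; 0 0 0 0 0 0 0"
}}

```text
clock: 3.55
position: [0.5105, 0.055, 0.0663]
orientation: [-0.001, 0.371, 0.929, -0.0]
wrist_force: [0.0, -0.1, -0.4]
opening: -0.001
```

Call:
{"op": "send_rows", "data": {
  "targets": "0 0 0 0 0 0.3 0; 0 0 0 0 0 0.2 0; 0 0 0 0 0 0.2 0; 0 0 0 0 0 0.1 0; 0 0 0 0 0 0 0"
}}

```text
clock: 4.05
position: [0.5111, 0.055, 0.0591]
orientation: [0.0, 0.371, 0.929, 0.0]
wrist_force: [0.3, -0.3, -0.4]
opening: -0.0
```

Call:
{"op": "send_rows", "data": {
  "targets": "0 0 0 0 0 0.2 0; 0 0 0 0 0 0.2 0; 0 0 0 0 0 0.1 0; 0 0 0 0 0 0.1 0; 0 0 0 0 0 0 0"
}}

```text
clock: 4.55
position: [0.5111, 0.055, 0.0529]
orientation: [-0.0, 0.371, 0.929, -0.0]
wrist_force: [0.5, -0.4, 0.1]
opening: 0.001
```

Call:
{"op": "send_rows", "data": {
  "targets": "0 0 0 0 0 0.1 0; 0 0 0 0 0 0.1 0; 0 0 0 0 0 0 0"
}}

```text
clock: 4.85
position: [0.511, 0.055, 0.0508]
orientation: [-0.0, 0.371, 0.929, -0.0]
wrist_force: [0.3, 0.2, -0.1]
opening: 0.004
```

Call:
{"op": "send_rows", "data": {
  "targets": "0 0 0 0 0 0.05 0; 0 0 0 0 0 0.05 0; 0 0 0 0 0 0 0"
}}

```text
clock: 5.15
position: [0.511, 0.055, 0.0498]
orientation: [-0.0, 0.371, 0.929, -0.0]
wrist_force: [-0.0, -0.3, 0.0]
opening: -0.002
```

Call:
{"op": "send_rows", "data": {
  "targets": "0 0 0 0 0 0.05 0; 0 0 0 0 0 0 0"
}}

```text
clock: 5.35
position: [0.511, 0.055, 0.0493]
orientation: [-0.0, 0.371, 0.929, -0.0]
wrist_force: [0.1, -0.2, 0.3]
opening: -0.002
```

```bash
python3 - <<'E'
from h import *
from cell import viewer,telemetry
im=viewer.camera('wrist')[:,:,::-1]; cv2.imwrite('pics/w1.png',cv2.resize(im[60:420,130:430],None,fx=1.6,fy=1.6))
s=telemetry.observe(); print(s['position'],s['wrist_force'],s['joint_efforts'])
E
```

```text
[0.51099371 0.05499923 0.04937265] [-0.33951538  0.13583266  1.00701165] [-7.33260589e-03 -3.63182616e+01 -4.01663125e+01  8.30400386e-04
 -8.20384850e-02  3.11119493e-04]
```

View pics/w1.png

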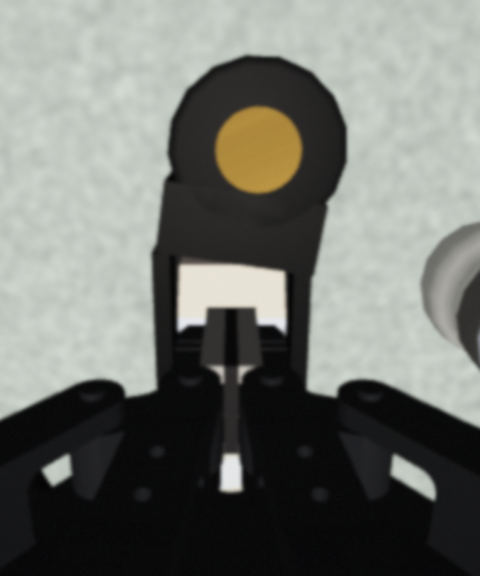

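The fingertips sit centred on lens 0: tip column about 231, tile centre about 232. I'll keep feeling downward in small steps.

Call:
{"op": "send_rows", "data": {
  "targets": "0 0 0 0 0 0.05 0; 0 0 0 0 0 0 0"
}}

```text
clock: 5.6
position: [0.511, 0.055, 0.0489]
orientation: [-0.0, 0.371, 0.929, -0.0]
wrist_force: [-0.5, 0.0, 0.9]
opening: 0.001
```

Call:
{"op": "send_rows", "data": {
  "targets": "0 0 0 0 0 0.05 0; 0 0 0 0 0 0 0"
}}

```text
clock: 5.8
position: [0.5111, 0.055, 0.0487]
orientation: [0.0, 0.371, 0.929, -0.0]
wrist_force: [-1.7, -0.1, 2.4]
opening: -0.0
```

Contact at the stop comes at TCP z of about 0.0487, so the tip is at 30 mm, as expected. I'll ease up 0.5 mm and stroke along the arc.

Call:
{"op": "send_rows", "data": {
  "targets": "0 0 -0.025 -0.5 0 -0.05 0; 0 0 -0.025 -0.5 0 0 0; 0 0 -0.025 -0.5 0 0 0; 0 0 -0.025 -0.5 0 0 0; 0 0 -0.025 -0.5 0 0 0"
}}

```text
clock: 6.3
position: [0.5297, 0.039, 0.0486]
orientation: [-0.001, 0.312, 0.95, 0.0]
wrist_force: [-3.2, 0.5, 1.9]
opening: 0.004
```

```bash
cat > trk.py <<'E'
from h import *
from cell import telemetry
s=telemetry.observe(); p=np.array([.582,.0103,-1.9132])
q=(s['position'][:2]-p[:2])@rot(p[2]); v=q+[.2,0]
a=np.arctan2(v[1],v[0]); M=R.from_quat(np.roll(s['orientation'],-1)).as_matrix()
h=np.arctan2(-M[1,0],-M[0,0])-(p[2]+np.pi/2+a)
print('along mm from lens0',round((a+.42)*200,1),'outward mm',round((np.hypot(*v)-.2)*1000,2),'heading err',round((h+np.pi)%(2*np.pi)-np.pi,3),'z',s['position'][2].round(4),'F',s['wrist_force'].round(1),s['clock'])
E
python3 trk.py
```

```text
along mm from lens0 24.0 outward mm -0.51 heading err 0.009 z 0.0486 F [-3.2  0.5  1.9] 6.3
```

Call:
{"op": "send_rows", "data": {
  "targets": "0 0 -0.025 -0.5 0 -0.03 0; 0 0 -0.025 -0.5 0 0 0; 0 0 -0.025 -0.5 0 0 0; 0 0 -0.025 -0.5 0 0 0; 0 0 -0.025 -0.5 0 0 0"
}}

```text
clock: 6.8
position: [0.5511, 0.0248, 0.049]
orientation: [-0.0, 0.251, 0.968, -0.0]
wrist_force: [0.3, -0.1, -0.6]
opening: -0.003
```

```bash
python3 trk.py
```

```text
along mm from lens0 49.8 outward mm -0.36 heading err 0.005 z 0.049 F [ 0.3 -0.1 -0.6] 6.8
```

Call:
{"op": "send_rows", "data": {
  "targets": "0 0 -0.025 -0.5 0 0 0; 0 0 -0.025 -0.5 0 0 0; 0 0 -0.025 -0.5 0 0 0; 0 0 -0.025 -0.5 0 0 0; 0 0 -0.025 -0.5 0 0 0"
}}

```text
clock: 7.3
position: [0.5738, 0.0136, 0.0493]
orientation: [0.0, 0.19, 0.982, -0.0]
wrist_force: [-1.8, 0.6, 0.9]
opening: 0.002
```

```bash
python3 trk.py; python3 - <<'E'
import cv2
from cell import viewer
im=viewer.camera('wrist')[:,:,::-1]; cv2.imwrite('pics/w2.png',cv2.resize(im[60:420,130:430],None,fx=1.6,fy=1.6))
E
```

```text
along mm from lens0 75.2 outward mm -0.21 heading err 0.004 z 0.0493 F [-1.8  0.6  0.9] 7.3
```

View pics/w2.png

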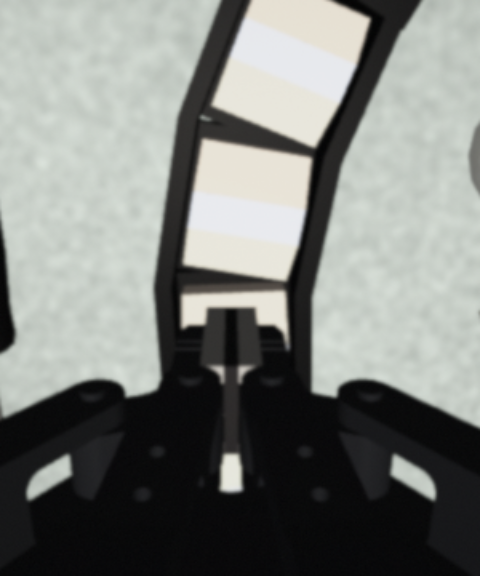

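The view back along the lamp shows lenses 0 and 1 sunk level with the rims, with the tips centred in the channel. Continuing.

Call:
{"op": "send_rows", "data": {
  "targets": "0 0 -0.025 -0.5 0 0.03 0; 0 0 -0.025 -0.5 0 0 0; 0 0 -0.025 -0.5 0 0 0; 0 0 -0.025 -0.5 0 0 0; 0 0 -0.025 -0.5 0 0 0"
}}

```text
clock: 7.85
position: [0.5973, 0.0055, 0.0489]
orientation: [0.0, 0.129, 0.992, -0.0]
wrist_force: [0.4, -0.2, -0.1]
opening: -0.0
```

Call:
{"op": "send_rows", "data": {
  "targets": "0 0 -0.025 -0.5 0 0 0; 0 0 -0.025 -0.5 0 0 0; 0 0 -0.025 -0.5 0 0 0; 0 0 -0.025 -0.5 0 0 0; 0 0 -0.025 -0.5 0 0 0"
}}

```text
clock: 8.35
position: [0.622, 0.0003, 0.049]
orientation: [0.0, 0.066, 0.998, -0.0]
wrist_force: [0.3, 1.1, -0.8]
opening: -0.002
```

```bash
python3 trk.py
```

```text
along mm from lens0 125.3 outward mm 0.2 heading err 0.003 z 0.049 F [ 0.3  1.1 -0.8] 8.35
```

Call:
{"op": "send_rows", "data": {
  "targets": "0 0 -0.025 -0.5 0 0 0; 0 0 -0.025 -0.5 0 0 0; 0 0 -0.025 -0.5 0 0 0; 0 0 -0.025 -0.5 0 0 0; 0 0 -0.025 -0.5 0 0 0"
}}

```text
clock: 8.85
position: [0.6461, -0.0017, 0.0489]
orientation: [-0.001, 0.004, 1.0, -0.0]
wrist_force: [-2.8, -0.5, 1.6]
opening: 0.002
```

Call:
{"op": "send_rows", "data": {
  "targets": "0 0 -0.025 -0.5 0 0 0; 0 0 -0.025 -0.5 0 0 0; 0 0 -0.025 -0.5 0 0 0; 0 0 -0.025 -0.5 0 0 0; 0 0 0 0 0 0 0"
}}

```text
clock: 9.35
position: [0.6669, -0.001, 0.049]
orientation: [0.0, -0.046, 0.999, -0.0]
wrist_force: [-0.2, 0.1, 0.4]
opening: -0.0
```

```bash
python3 trk.py
```

```text
along mm from lens0 170.2 outward mm 0.52 heading err 0.003 z 0.049 F [-0.2  0.1  0.4] 9.35
```

Now a small lift, still within the hover limits, plus 30 mm further along so the wrist camera can see lens 4.

Call:
{"op": "send_rows", "data": {
  "targets": "0 0 0 0 0 -0.5 0; 0 0 0 0 0 -1.5 0; 0 0 0 -1.5 0 -1.5 0; 0 0 0 -1.5 0 0 0; 0 0 0 0 0 0 0"
}}

```text
clock: 9.85
position: [0.6976, 0.0017, 0.0864]
orientation: [0.002, -0.045, 0.999, -0.0]
wrist_force: [-0.7, -0.9, -0.6]
opening: 0.004
```

```bash
python3 trk.py; python3 - <<'E'
import cv2
from cell import viewer
im=viewer.camera('wrist')[:,:,::-1]; cv2.imwrite('pics/w3.png',im)
E
```

```text
along mm from lens0 200.7 outward mm 2.89 heading err -0.151 z 0.0864 F [-0.7 -0.9 -0.6] 9.85
```

View pics/w3.png

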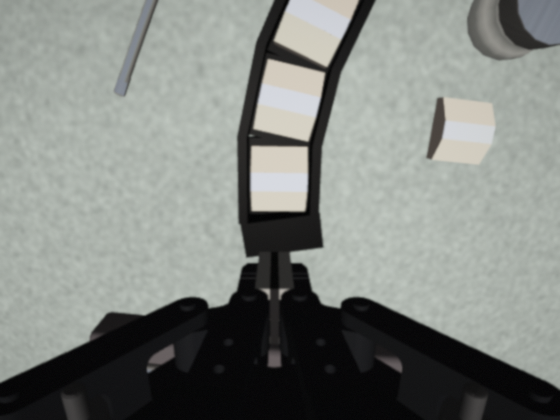

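Lenses 2 to 4, at (315,15), (290,98) and (279,180), all look sunk between the rims. Taking the hand up and away, then checking the lamp and other things from the fixed cameras.

Call:
{"op": "send_rows", "data": {
  "targets": "0 0 0 0 0 -3 0; 0 0 0 0 0 -4 0; 0 0 0 0 0 -4 0; 0 0 0 0 0 -4 0; 0 0 0 0 0 0 0"
}}

```text
clock: 10.4
position: [0.6969, 0.0014, 0.2432]
orientation: [0.006, -0.045, 0.999, -0.001]
wrist_force: [-0.6, 0.4, 0.4]
opening: -0.0
```

Call:
{"op": "send_rows", "data": {
  "targets": "0 0 0 2 -4 0 0; 0 0 0 2 -4 0 0; 0 0 0 2 -4 0 0; 0 0 0 2 -4 0 0; 0 0 0 0 0 0 0"
}}

```text
clock: 10.9
position: [0.628, -0.1701, 0.2338]
orientation: [-0.001, -0.042, 0.999, -0.001]
wrist_force: [-0.1, 0.4, -0.2]
opening: -0.001
```

```bash
python3 trk.py; python3 - <<'E'
from h import *
from cell import viewer,nets
im=viewer.camera('top')[:,:,::-1].copy(); cv2.imwrite('pics/top1.png',im)
b=[x for x,a in blobs(im,125,255,(250,160,300,248),90,160)]; print(np.round(b,1).tolist())
b=sorted(b,key=lambda t:-t[1])
if len(b)==5: print(fit(range(5),toplane(viewer.calibration('top'),b,.028)[:,:2]))
a=cv2.imread('pics/side0.png'); s=viewer.camera('side')[:,:,::-1].copy(); cv2.imwrite('pics/side1.png',s)
f=lambda i:cv2.resize(i[170:270,190:350],None,fx=4,fy=4,interpolation=cv2.INTER_CUBIC)[:300]
t=cv2.resize(s[185:250,200:330],(640,320),interpolation=cv2.INTER_CUBIC); u=cv2.resize(a[185:250,200:330],(640,320),interpolation=cv2.INTER_CUBIC)
cv2.imwrite('pics/cmp.png',np.vstack([u[:295],t[:295]]))
E
```

```text
along mm from lens0 141.0 outward mm 169.43 heading err 0.141 z 0.2338 F [-0.1  0.4 -0.2] 10.9
[[285.8, 173.7], [285.0, 190.3], [280.9, 206.8], [273.5, 221.9], [262.9, 235.4]]
(array([ 0.58189695,  0.01042568, -1.91354163]), array([0.00054752, 0.00055085, 0.00016266, 0.00044235, 0.00099294]))
```

View pics/cmp.png

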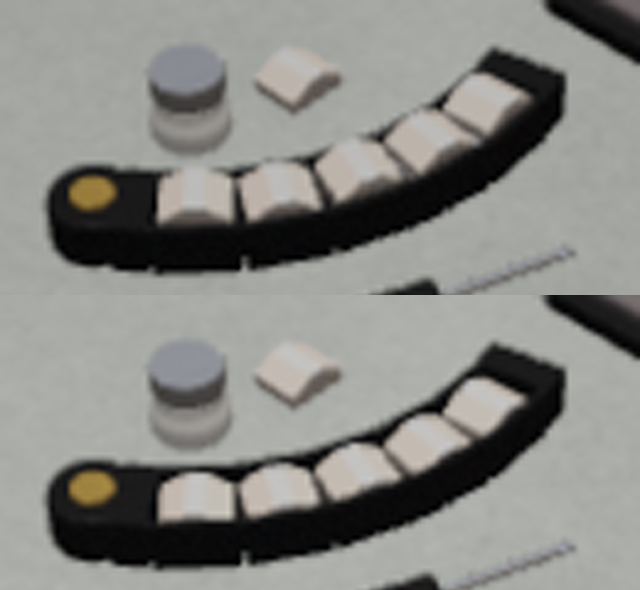

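View pics/top1.png

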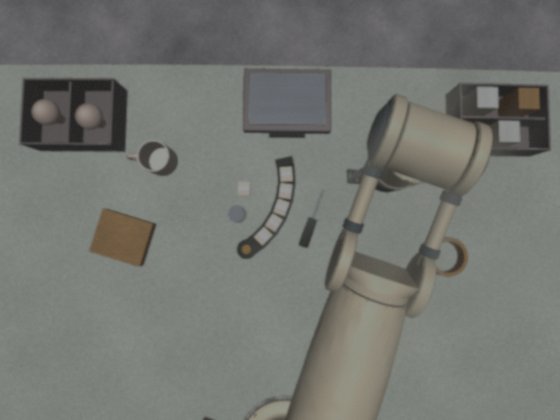

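The before/after side view (top and bottom halves) shows all five tiles sunk equally. The fitted lamp position is unchanged to under 1 mm. The jar, spare and driver haven't moved in either view, and the hand is clear at z = 0.23. Handing in.

```bash
python3 -c "
from cell import workorder,telemetry
print(workorder.job_done(), telemetry.observe()['clock'])"
```

```text
the job is handed in; nothing more can be done
the job is handed in; nothing more can be done
```

I pressed all five lenses down in one continuous stroke with the closed fingertips, from the round end to the square end. Then I took the hand away and handed the job in at about 11 s on the robot clock.

- **Stroke:** the fingertips followed the arc to within about 0.5 mm, at 30 mm above the bench. The wrist force I read between moves stayed under about 4 N.
- **Lenses:** the last wrist and side pictures show all five lenses sunk level with the rims.
- **Lamp:** its fitted position changed by less than 1 mm.
- **Other things:** the jar, spare, driver, carton and cup look unmoved. In the last top picture the arm hid the tape measure and part of the tape core. The path went nowhere near either of them, but I did not check them directly.

No check failed or disagreed. The lens depths come from the pictures and the fingertip height, because the joint values can't be read directly.

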